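# Gauge a tram shoe retainer with the wear probe

## Task

Check the brass shoe retainer with the silver wear probe, which is lying flat on the table: first lay the probe in its blue leaning rest, ball tip down in the heel and handle in the fork, and let go, so that you can take hold of it again at a new angle. Then stand it upright with its ball lightly on the floor of the retainer's channel, about the middle of the channel's length, keep it there for about a second, and lay it back in the leaning rest and let go. Do not shift the retainer or disturb the insulator, the clip board and the carbon insert.

Things in the scene. Friction and masses are not known exactly. Their poses are not given: they have to be found in the camera images.
- probe: Silver wear probe, 200 mm, about 110 g: square aluminium handle 18 x 18 mm, 125 mm long, red band near its free end; then a round 8 mm steel shaft with a 12 mm ball at its end. Origin on the axis at half length; x points from ball to handle end (handle from x = -25 to +100 mm), y and z are square to the handle's faces. Starts lying on its handle, z up, axis 9 mm above the table.
- probe_tip (a point): The outermost point of the probe's ball, on the axis, at x = -100 mm. The probe balances within 15 mm of its origin.
- probe_head (a point): The centre of the handle's free end face, on the axis.
- rest: Blue steel leaning rest, bolted down: base plate 170 x 84 x 6 mm, a low heel pocket at one end, a fork on a 36 mm wide post at the other. Origin under the plate's centre; x points from heel to fork, z up. The probe lies in its x-z plane (y = 0), ball in the heel, handle end up towards +x, axis rising 40 degrees from the horizontal (50 from vertical), one handle face flat on the fork.
- rest_seat (a point): Where the ball tip meets the heel's end stop when the probe is home: 65 mm from the rest's centre towards -x, 20 mm above the table. The heel is open upward; its cheeks flare, stand about 5 mm clear of the ball on each side and reach 9 mm above the probe's axis. The probe may slide down to the stop when let go.
- rest_fork (a point): The point on the probe's axis over the fork's saddle, 130 mm from the ball tip when home. Saddle 8 mm wide along the probe; prongs flare from about 3 mm clear of the handle on each side and reach 16 mm above the axis, square to it. The upper 65 mm of the handle stands free on all sides.
- retainer: Brass shoe retainer, loose, 750 g: foot flange 100 x 64 x 8 mm under a straight U channel 100 mm long, open at both ends and at the top. Origin under its centre; x runs along the channel, z up. Channel 26 mm wide inside, cheeks 6 mm thick, their tops 38 mm above the table; channel floor 12 mm above the table.
- retainer_floor (a point): The middle of the channel's floor, 12 mm above the retainer's underside.
- insulator: Stubby green glass insulator, loose, standing upright, bell skirt 90 mm in diameter, 100 mm tall, 550 g. Origin under its centre. Leave alone.
- clipboard: Dark board 165 x 240 mm with a spring clip that grips an aluminium wear chart plate with coloured bars, lying flat, about 30 mm tall at the clip. Origin under its centre. Leave alone.
- carbon: Spare black carbon insert, 90 x 25 x 24 mm, lying on the table, 120 g. Origin under its centre. Leave alone.
Things that resemble listed ones, but are neither listed nor needed, are in the scene too. Of the things shaped like the probe, the silver one is meant. Several things have the shape of the retainer; the one meant has the colours described above.

How it is judged (in metres and radians):
On the way, in this order (a step that is already met when the one before it is completed fails the run):
1. the probe lies in the leaning rest, ball in the heel, handle in the fork, let go (distance between probe_tip and rest_seat below 0.02 m and y of probe_head in the frame of rest between -0.015 and 0.015 m and angle between probe's own x axis and vertical between 0.77 and 0.98 rad and contact force between the fingers and probe below 0.05 N and linear speed of probe below 0.03 m/s), for 0.3 s.
2. the probe stands upright (within 15 degrees) with its ball on the channel floor, within 25 mm of the middle of the channel's length, for half a second (x of probe_tip in the frame of retainer between -0.025 and 0.025 m and y of probe_tip in the frame of retainer between -0.013 and 0.013 m and z of probe_tip in the frame of retainer below 0.016 m and contact force between probe and retainer above 0.1 N and angle between probe's own x axis and vertical below 0.262 rad), for 0.5 s.
At the end, for the whole second after the job is handed in: The probe is back in the leaning rest and still: ball tip within 20 mm of the end stop, handle end within 15 mm of the rest's middle plane, its axis 44 to 56 degrees from vertical; retainer, insulator, clip board and carbon insert within 20 mm of where they started (distance between probe_tip and rest_seat below 0.02 m and y of probe_head in the frame of rest between -0.015 and 0.015 m and angle between probe's own x axis and vertical between 0.77 and 0.98 rad and linear speed of probe below 0.02 m/s and distance of each of retainer, insulator, clipboard, carbon from where it was at the start of the episode below 0.02 m); the robot touches nothing.
It fails at once if the retainer is shifted more than 20 mm (distance of retainer from where it was at the start of the episode above 0.02 m).
It fails at once if the probe is pressed on the retainer with more than 40 N (contact force between probe and retainer above 40 N).
It fails at once if the insulator, clip board or carbon insert is shifted more than 20 mm or the insulator tipped (distance of any of insulator, clipboard, carbon from where it was at the start of the episode above 0.02 m or angle between insulator's own z axis and vertical above 0.3 rad).
It also fails if it takes over 67 s, if anything falls off the work surface, if the arm or the gripper's body presses on something with over 40 N, if the wrist force passes 120 N, or if a joint passes its speed limit or range.

## Robot

A 6-joint arm with a two-finger parallel gripper is mounted at the origin on the work surface. World frame = base frame: x ahead of the robot, y to its left, z up, the work surface at z = 0. Lengths are in mm, angles in rad, forces in N, time in s.
With the tool pointing down it reaches from about 400 to 925 mm from the base axis. Payload 12.5 kg.
Tool frame: the origin (TCP) lies midway between the tips of the shut fingers; the grasp point (between the pads) lies 19 mm behind it (env.pinch_z is the z of the grasp point in the tool frame, in mm); z points along the fingers, y is the line along which they close (so a half turn about z gives the same grasp; the last joint's range is limited). The gripper opens to 95 mm and grips with 3 to 60 N. Pads are 20 mm wide; open, the fingers measure 119 mm over their backs; the gripper's body (75 mm by 180 mm) begins 59 mm behind the grasp point.
Start: joints at [-1.209, 0.491, 1.559, -0, 1.092, -0.106], TCP at [281.852, -557.859, 214.661] pointing down, gripper open.
Joint ranges: [-3.1, 3.1], [-0.84, 2.19], [0.05, 2.79], [-1.13, 4.28], [0.06, 2.93], [-2.69, 2.69]. Speed limits (rad/s): [2.22, 2.22, 2.79, 3.14, 3.14, 3.14].

## Interface

Orientations are given as [roll, pitch, yaw] about the fixed x, y, z axes, in that order (R = Rz(yaw) Ry(pitch) Rx(roll)).
In Python, from cell import env, eyes gives the robot as it stands.
- The arm moves only by the shell command python3 -m inch 'ROWS'. ROWS is JSON, a list of rows, each a list of 3 entries, a list of its own where there are three numbers: the shift along the tool's x, y, z in units of 60 mm (1.0 is 60 mm), then the turn about the tool's z in units of 5 degrees (1.0 is 5 degrees), then the closure, from -1 (fully open) to 1 (shut). In form: [[[tx, ty, tz], turn, claw], ...]. A call has exactly 10 rows; each row shifts and turns the commanded pose from where the row before left it, along the tool's axes as they then stand; what a row does not reach is not made up. A row lasts 1/8 s, in which the tool goes at most 62.5 mm and 10.7 degrees, less where a joint would pass 70% of its speed; a pose out of reach is approached as far as the arm can. A call is refused whole if a number of a shift passes 1 or a number of a turn 1, either way. A call with a gripper value outside its range is refused whole. The fingers move at their own pace and stop on an object; the grip force is fixed at half the most. Time passes only in rows, so rows that do not move let the fingers close, or fill a call up. It gives the time, the measured TCP pose, the force, the opening and the grip force at its end, in the units of the state.
- env.state(): the state, without advancing time (a new reading comes with each control period).
- eyes.read_camera(name): name is "side" or "top"; returns a dict with "pixels" (400x640x3 uint8, red, green, blue), "fx", "fy", "cx", "cy" (pixels), "distortion" ([k1, k2, p1, p2, k3] as OpenCV has them; the pictures are not rectified), "extrinsics" (4x4, takes a point from world to camera coordinates). Camera axes: x right, y down, z forward; pixel columns grow to the right and rows downward; lengths in mm; the calibration is good to about 2 mm. A picture is of the moment at which its call begins. There is no depth.
- env.job_done(): hands the job in; it is judged then, once.
Trained networks look in a picture, given as the dict that the camera call returned (one of the last four; its "shot" number tells which), for a name from the list of things; names that differ only in an ending like _2 or _b are one class to them, and where a whole thing is asked for, a point or a joint stands for the part that bears it (a point fixed in the world has none). Each returns a list of dicts, best first, with "score" (0 to 1); they miss things now and then, are a little off and sometimes report something else, mostly with a low value. They report only what shows in the picture. A call takes as long as a camera call. They do not tell look-alikes from the thing itself.
- eyes.boxes_of(name, picture): "centre" ([row, column] in pixels, amid what is visible of it).
- eyes.cut_out(name, picture): "mask" (400x640 bool, what is visible of it) and "centre" ([row, column] in pixels, amid what is visible of it).
- eyes.spot_point(name, picture): "centre" ([row, column] in pixels: a listed point, or the origin of a listed thing).
The state is a dict: "t": time; "joints": joint angles; "qvel": joint speeds; "tau": joint torques, N m; "eef_pos": TCP position; "tcp_rot": TCP orientation; "ft_force": force on the tool from outside, world axes, zero at the start; "moment": the same for the moment, N m; "opening": opening from 0.0 (shut) to 1.0 (fully open); "grip_force": force on a finger pad.
Only numpy, scipy, OpenCV 4.12 (cv2) and the standard library are available. Lean on these libraries where they do the work, as an engineer would, in place of code of your own. Each camera call takes 0.05 s, during which the arm holds its last target. There are 200 camera calls.

## Working session

There is one attempt and no reset: what is moved stays moved. The work goes in short steps, Python scripts to look and compute and a shell command to move; the robot and the scene stay as the last step left them, time stands still between calls to the robot, and variables do not carry over. Pictures are saved under pics/ and viewed, at most 10 in all, crops included, and the job is handed in when it is done.

```bash
ls; mkdir -p pics
cat > h.py <<'E'
import numpy as np, cv2
from cell import env, eyes
def cam(n): return eyes.read_camera(n)
def mats(p):
    K=np.array([[p['fx'],0,p['cx']],[0,p['fy'],p['cy']],[0,0,1.]]); return K,np.array(p['distortion'],float),np.array(p['extrinsics'],float)
def world(p,rc,z):
    "pixel [row,col] -> world point on plane z"
    K,d,E=mats(p); u=cv2.undistortPoints(np.array([[[rc[1],rc[0]]]],float),K,d)[0,0]
    R,t=E[:3,:3],E[:3,3]; c=-R.T@t; v=R.T@np.array([u[0],u[1],1]); return c+v*(z-c[2])/v[2]
def pix(p,X):
    K,d,E=mats(p); q=cv2.projectPoints(np.atleast_2d(np.array(X,float)),cv2.Rodrigues(E[:3,:3])[0],E[:3,3],K,d)[0][:,0]; return q[:,::-1]
def tri(pa,ra,pb,rb):
    A=[]
    for p,rc in((pa,ra),(pb,rb)):
        K,d,E=mats(p); u=cv2.undistortPoints(np.array([[[rc[1],rc[0]]]],float),K,d)[0,0]
        A+= [u[0]*E[2]-E[0],u[1]*E[2]-E[1]]
    v=np.linalg.svd(np.array(A)[:, :4])[2][-1]; return v[:3]/v[3]
def save(p,f,crop=None,s=1):
    im=p['pixels'][:,:,::-1]
    if crop: im=im[crop[0]:crop[1],crop[2]:crop[3]]
    cv2.imwrite('pics/'+f,cv2.resize(im,None,fx=s,fy=s,interpolation=cv2.INTER_CUBIC))
E
python3 - <<'E'
from h import *
T=cam('top');S=cam('side')
save(T,'top0.png');save(S,'side0.png')
Z=dict(probe=9,probe_tip=9,probe_head=9,rest=0,rest_seat=20,rest_fork=103.6,retainer=0,retainer_floor=12,insulator=0,clipboard=0,carbon=0)
for n,z in Z.items():
  for nm,p in(('T',T),('S',S)):
    for r in eyes.spot_point(n,p)[:4]:
        print(n,nm,round(r['score'],2),np.round(r['centre']),np.round(world(p,r['centre'],z)))
s=env.state();print(s['tcp_rot'],s['ft_force'],env.pinch_z)
E
```

```text
pics
probe T 0.58 [296. 478.] [ 355. -471.    9.]
probe S 0.67 [340. 274.] [ 351. -463.    9.]
probe S 0.58 [289. 315.] [ 498. -319.    9.]
probe_tip T 0.88 [277. 405.] [ 407. -263.    9.]
probe_tip T 0.74 [215. 435.] [ 591. -356.    9.]
probe_tip T 0.71 [265. 493.] [ 444. -520.    9.]
probe_tip S 0.82 [278. 283.] [ 413. -256.    9.]
probe_tip S 0.59 [348. 313.] [ 449. -512.    9.]
probe_head T 0.85 [328. 461.] [ 263. -419.    9.]
probe_head T 0.68 [217. 435.] [ 584. -355.    9.]
probe_head T 0.6 [247. 418.] [ 496. -303.    9.]
probe_head S 0.94 [294. 348.] [ 589. -360.    9.]
rest T 0.9 [233. 304.] [534.  37.   0.]
rest T 0.71 [220. 302.] [576.  41.   0.]
rest S 0.57 [209. 300.] [528.  49.   0.]
rest_seat T 0.74 [256. 297.] [465.  54.  20.]
rest_seat S 0.83 [210. 284.] [469.  32.  20.]
rest_fork T 0.8 [217. 302.] [565.  36. 104.]
rest_fork S 0.56 [184. 313.] [575.  47. 104.]
retainer T 0.76 [254. 232.] [471. 249.   0.]
retainer T 0.75 [246. 188.] [493. 383.   0.]
retainer S 0.87 [157. 280.] [511. 370.   0.]
retainer S 0.79 [178. 276.] [471. 240.   0.]
retainer_floor T 0.91 [254. 232.] [471. 246.  12.]
retainer_floor T 0.6 [250. 182.] [482. 397.  12.]
retainer_floor T 0.39 [234. 300.] [531.  45.  12.]
retainer_floor S 0.81 [174. 275.] [471. 252.  12.]
retainer_floor S 0.64 [156. 276.] [493. 369.  12.]
insulator T 0.73 [194. 241.] [653. 229.   0.]
insulator S 0.68 [170. 319.] [643. 250.   0.]
clipboard T 0.8 [152. 357.] [ 787. -123.    0.]
clipboard S 0.82 [231. 385.] [ 783. -128.    0.]
carbon T 0.76 [156. 264.] [773. 162.   0.]
carbon S 0.49 [181. 360.] [777. 147.   0.]
[3.14154681e+00 1.22527726e-05 4.67822804e-01] [ 0.12205767 -0.79027359  0.5891016 ] -18.8
```

View pics/top0.png

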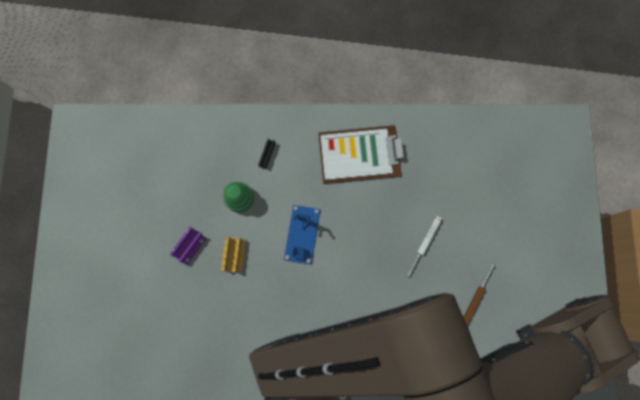

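View pics/side0.png

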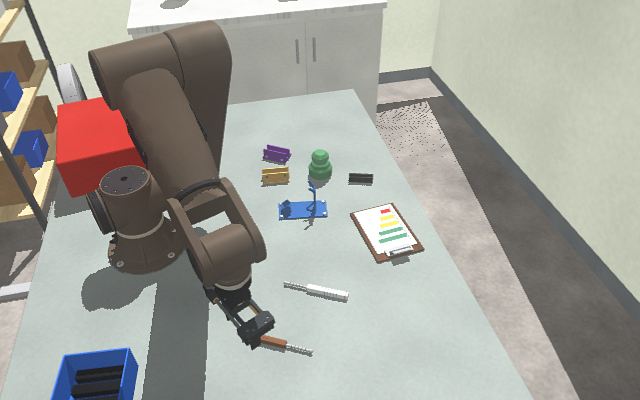

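Run:
```python
from h import *
T=cam('top');S=cam('side')
a=[ (T,(190,275,270,350)),(S,(175,235,270,340)),(T,(205,290,390,460)),(T,(225,280,205,265))]
ims=[cv2.resize(p['pixels'][c[0]:c[1],c[2]:c[3],::-1],(390,290),interpolation=cv2.INTER_CUBIC) for p,c in a]
cv2.imwrite('pics/crop.png',np.vstack([np.hstack(ims[:2]),np.hstack(ims[2:])]))
for n,zt in(('rest',3),('retainer',38),('probe',9)):
  for r in eyes.cut_out(n,T)[:3]:
    m=r['mask'].astype(np.uint8);c=max(cv2.findContours(m,0,2)[0],key=cv2.contourArea)
    W=np.array([world(T,(q[0][1],q[0][0]),zt)[:2] for q in c],np.float32)
    b=cv2.minAreaRect(W);print(n,round(r['score'],2),np.round(r['centre']),m.sum(),np.round(b[0]),np.round(b[1]),round(b[2],1))
for n in('rest_seat','rest_fork','retainer_floor'):
  print(n,np.round(tri(T,eyes.spot_point(n,T)[0]['centre'],S,eyes.spot_point(n,S)[0]['centre'])))
```

```text
rest 0.72 [236. 300.] 1606 [531.  44.] [ 87. 172.] 80.6
retainer 0.85 [257. 230.] 739 [465. 239.] [ 64. 100.] 84.5
retainer 0.67 [247. 189.] 657 [488. 373.] [60. 97.] 56.7
probe 0.92 [301. 478.] 287 [ 338. -458.] [ 23. 116.] 61.2
probe 0.62 [239. 426.] 392 [ 498. -317.] [ 22. 202.] 60.7
rest_seat [466.  55.  11.]
rest_fork [ 519. -275.  376.]
retainer_floor [ 500.  430. -143.]
```

View pics/crop.png

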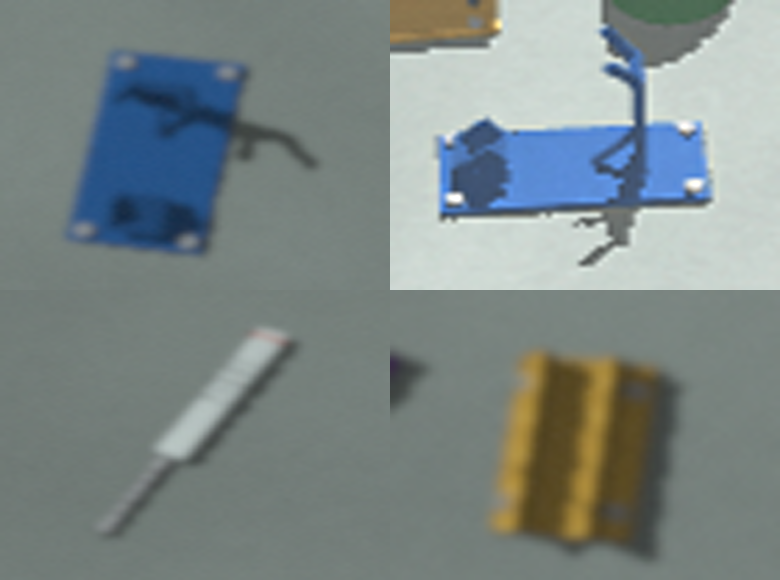

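The look-alikes are a silver probe at top px (239,426) with a red band at its far end (216,436), and an orange-handled one at (295,478), so I take the silver one. The brass retainer is at (254,232) and the purple one at (247,189) is a decoy. The crop confirms both choices, and it shows the rest's heel nearer the robot and its thin fork post on the far side.

```bash
cat >> h.py <<'E'
def plan(tx,ty,tz,yaw,n=10,claw=-1):
    s=env.state();p=np.array(s['eef_pos']);y=np.degrees(s['tcp_rot'][2])
    d=(np.array([tx,ty,tz])-p)/n; dy=(yaw-y+180)%360-180; out=[]
    for i in range(n):
        a=np.radians(y+dy*i/n); v=[d@[np.cos(a),np.sin(a),0],d@[np.sin(a),-np.cos(a),0],-d[2]]
        out.append('[[%s],%.2f,%g]'%(','.join('%.3f'%(q/60) for q in v),-dy/n/5,claw))
    print(np.round(p,1),round(y,1),'turn',round(-dy/5,2));print('[%s]'%',\n'.join(out))
def along(c,yaw,d): a=np.radians(yaw); return c[0]+d*np.cos(a),c[1]+d*np.sin(a)
E
python3 - <<'E'
from h import *
g=along((498,-315),-29.3,-8);print(g)
plan(*g,120,-29.3,12)
E
```

```text
(np.float64(491.02344582054303), np.float64(-311.08494038600924))
[ 281.9 -557.8  214.7] 26.8 turn 11.22
[[[0.414,-0.175,0.131],0.94,-1],
[[0.398,-0.208,0.131],0.94,-1],
[[0.380,-0.240,0.131],0.94,-1],
[[0.359,-0.270,0.131],0.94,-1],
[[0.336,-0.298,0.131],0.94,-1],
[[0.310,-0.325,0.131],0.94,-1],
[[0.283,-0.349,0.131],0.94,-1],
[[0.254,-0.371,0.131],0.94,-1],
[[0.223,-0.390,0.131],0.94,-1],
[[0.190,-0.407,0.131],0.94,-1],
[[0.156,-0.421,0.131],0.94,-1],
[[0.121,-0.433,0.131],0.94,-1]]
```

```bash
python3 -m inch '[[[0.41,-0.17,0.13],0.94,-1],[[0.40,-0.21,0.13],0.94,-1],[[0.38,-0.24,0.13],0.94,-1],[[0.36,-0.27,0.13],0.94,-1],[[0.34,-0.30,0.13],0.94,-1],[[0.31,-0.32,0.13],0.94,-1],[[0.28,-0.35,0.13],0.94,-1],[[0.25,-0.37,0.13],0.94,-1],[[0.22,-0.39,0.13],0.94,-1],[[0.19,-0.41,0.13],0.94,-1]]'
python3 - <<'E'
from h import *
T=cam('top');S=cam('side')
for p in(T,S):
  for r in eyes.cut_out('probe',p)[:2]:
    m=r['mask'].astype(np.uint8);c=max(cv2.findContours(m,0,2)[0],key=cv2.contourArea)
    W=np.array([world(p,(q[0][1],q[0][0]),12)[:2] for q in c],np.float32)
    b=cv2.minAreaRect(W);print(round(r['score'],2),m.sum(),np.round(b[0]),np.round(b[1]),round(b[2],1))
plan(*along((498,-315),-29.3,-8),60,-29.3,4)
E
```

```text
t: 3.0
eef_pos: [456.9, -352.0, 136.5]
tcp_rot: [3.141, -0.0, -0.355]
ft_force: [-0.9, -1.1, 0.4]
opening: 1.0
grip_force: 0.0
0.45 158 [ 566. -355.] [21. 42.] 62.5
0.3 752 [641. 237.] [97. 87.] 46.1
0.77 378 [ 527. -338.] [ 30. 138.] 60.4
0.71 373 [ 337. -462.] [ 25. 153.] 60.4
[ 456.4 -352.7  136.7] -20.1 turn 1.85
[[[0.076,-0.212,0.320],0.46,-1],
[[0.067,-0.215,0.320],0.46,-1],
[[0.059,-0.218,0.320],0.46,-1],
[[0.050,-0.220,0.320],0.46,-1]]
```

```bash
python3 -m inch '[[[0.08,-0.21,0.35],0.46,-1],[[0.07,-0.21,0.35],0.46,-1],[[0.06,-0.22,0.35],0.46,-1],[[0.05,-0.22,0.35],0.46,-1],[[0,0,0.35],0,-1],[[0,0,0.3],0,-1],[[0,0,0.15],0,-1],[[0,0,0.03],0,-1],[[0,0,0],0,1],[[0,0,0],0,1]]'
```

```text
t: 4.45
eef_pos: [491.6, -311.9, 3.4]
tcp_rot: [3.141, -0.001, -0.513]
ft_force: [-0.4, 0.4, -0.2]
opening: 0.843
grip_force: 0.0
```

```bash
python3 -m inch '[[[0,0,0],0,1],[[0,0,0],0,1],[[0,0,0],0,1],[[0,0,-0.2],0,1],[[0,0,-0.4],0,1],[[0,0,-0.6],0,1],[[0,0,-0.6],0,1],[[0,0,-0.6],0,1],[[0,0,-0.6],0,1],[[0,0,-0.3],0,1]]'
python3 - <<'E'
from h import *
S=cam('side');T=cam('top');save(S,'lift.png',(150,350,220,420),3)
c=along((531,44),-9.5,4) # axis pt at probe x=-8..  92mm from tip: -65+92*cos40=5.5
plan(*c,200,-9.5,12,1)
E
```

```text
t: 5.7
eef_pos: [491.6, -311.8, 203.8]
tcp_rot: [3.141, -0.003, -0.513]
ft_force: [-0.4, -0.1, 0.2]
opening: 0.002
grip_force: 0.0
[ 491.9 -312.   203.6] -29.4 turn -3.98
[[[-0.190,-0.459,0.005],-0.33,1],
[[-0.177,-0.465,0.005],-0.33,1],
[[-0.163,-0.470,0.005],-0.33,1],
[[-0.150,-0.474,0.005],-0.33,1],
[[-0.136,-0.478,0.005],-0.33,1],
[[-0.122,-0.482,0.005],-0.33,1],
[[-0.108,-0.485,0.005],-0.33,1],
[[-0.094,-0.488,0.005],-0.33,1],
[[-0.080,-0.491,0.005],-0.33,1],
[[-0.065,-0.493,0.005],-0.33,1],
[[-0.051,-0.494,0.005],-0.33,1],
[[-0.037,-0.496,0.005],-0.33,1]]
```

View pics/lift.png

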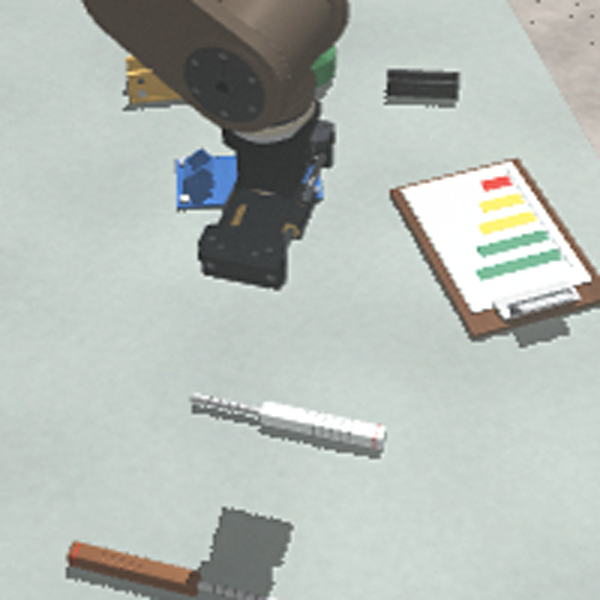

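The lift crop shows the probe still on the table at side px ~(289,316): the fingers close slowly and had not yet gripped when I lifted. I'll measure again and retry with a longer close.

```bash
python3 -m inch '[[[0,0,0.6],0,0],[[0,0,0.6],0,0],[[0,0,0.6],0,0],[[0,0,0.3],0,0],[[0,0,0],0,0],[[0,0,0],0,0],[[0,0,0],0,0],[[0,0,0],0,0],[[0,0,0],0,0],[[0,0,0],0,0]]'
python3 - <<'E'
from h import *
T=cam('top');S=cam('side')
for p in(S,T):
  for r in eyes.cut_out('probe',p)[:3]:
    m=r['mask'].astype(np.uint8);c=max(cv2.findContours(m,0,2)[0],key=cv2.contourArea)
    W=np.array([world(p,(q[0][1],q[0][0]),12)[:2] for q in c],np.float32)
    b=cv2.minAreaRect(W);print(round(r['score'],2),m.sum(),np.round(b[0]),np.round(b[1]),round(b[2],1))
for n in ('probe_tip','probe_head','probe'):
  for r in eyes.spot_point(n,S)[:2]: print(n,np.round(world(S,r['centre'],9)),r['score'])
E
```

```text
t: 7.05
eef_pos: [491.4, -311.7, 75.0]
tcp_rot: [3.142, -0.0, -0.513]
ft_force: [-0.0, -0.3, -0.0]
opening: 0.504
grip_force: 0.0
0.85 474 [ 358. -473.] [ 26. 200.] 60.8
0.66 351 [ 501. -323.] [ 30. 188.] 60.1
0.64 414 [ 359. -470.] [ 23. 197.] 61.3
probe_tip [ 446. -508.    9.] 0.64
probe_tip [ 411. -269.    9.] 0.63
probe_head [ 274. -423.    9.] 0.83
probe_head [ 587. -352.    9.] 0.64
probe [ 497. -306.    9.] 0.96
probe [ 353. -470.    9.] 0.96
```

```bash
python3 -m inch '[[[0,0,0.5],0,0],[[0,0,0.4],0,0],[[0,0,0.25],0,0],[[0,0,0.05],0,0],[[0,0,0],0,1],[[0,0,0],0,1],[[0,0,0],0,1],[[0,0,0],0,1],[[0,0,0],0,1],[[0,0,0],0,1]]'
```

```text
t: 8.65
eef_pos: [491.5, -311.8, 3.3]
tcp_rot: [3.141, -0.001, -0.513]
ft_force: [-1.5, 0.6, 5.7]
opening: 0.187
grip_force: 30.0
```

```bash
python3 -m inch '[[[0,0,0],0,1],[[0,0,-0.05],0,1],[[0,0,-0.2],0,1],[[0,0,-0.4],0,1],[[0,0,-0.6],0,1],[[0,0,-0.6],0,1],[[0,0,-0.6],0,1],[[0,0,-0.6],0,1],[[0,0,-0.4],0,1],[[0,0,-0.1],0,1]]'
python3 - <<'E'
from h import *
S=cam('side');T=cam('top');save(S,'lift2.png',(150,350,220,420),3)
c=along((531,44),-9.5,4)
plan(*c,200,-9.5,12,1)
E
```

```text
t: 9.9
eef_pos: [491.6, -311.7, 217.7]
tcp_rot: [3.141, -0.003, -0.513]
ft_force: [0.0, -0.1, -1.7]
opening: 0.187
grip_force: 30.0
[ 491.2 -311.5  216.1] -29.4 turn -3.98
[[[-0.189,-0.459,0.022],-0.33,1],
[[-0.176,-0.464,0.022],-0.33,1],
[[-0.162,-0.469,0.022],-0.33,1],
[[-0.149,-0.474,0.022],-0.33,1],
[[-0.135,-0.478,0.022],-0.33,1],
[[-0.121,-0.482,0.022],-0.33,1],
[[-0.107,-0.485,0.022],-0.33,1],
[[-0.093,-0.488,0.022],-0.33,1],
[[-0.079,-0.490,0.022],-0.33,1],
[[-0.064,-0.492,0.022],-0.33,1],
[[-0.050,-0.494,0.022],-0.33,1],
[[-0.036,-0.495,0.022],-0.33,1]]
```

```bash
cat >> h.py <<'E'
O=np.array([531.,44.]);RY=-9.5
def rest(x,y): a=np.radians(RY); return O[0]+x*np.cos(a)-y*np.sin(a),O[1]+x*np.sin(a)+y*np.cos(a)
E
python3 - <<'E'
from h import *
plan(*rest(-26,-17),170,-9.5,10,1)
E
```

```text
[ 491.2 -311.5  216.1] -29.4 turn -3.98
[[[-0.264,-0.507,0.077],-0.40,1],
[[-0.246,-0.516,0.077],-0.40,1],
[[-0.228,-0.524,0.077],-0.40,1],
[[-0.210,-0.532,0.077],-0.40,1],
[[-0.191,-0.539,0.077],-0.40,1],
[[-0.173,-0.545,0.077],-0.40,1],
[[-0.154,-0.551,0.077],-0.40,1],
[[-0.134,-0.556,0.077],-0.40,1],
[[-0.115,-0.560,0.077],-0.40,1],
[[-0.095,-0.564,0.077],-0.40,1]]
```

View pics/lift2.png

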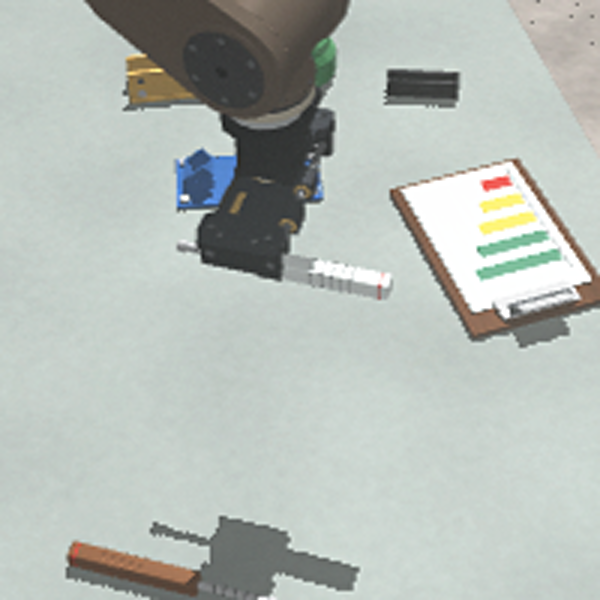

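The picture shows the silver probe held level: tip at side px (232,280), head at (245,349).

```bash
python3 -m inch '[[[-0.26,-0.51,0.05],-0.4,1],[[-0.25,-0.52,0.05],-0.4,1],[[-0.23,-0.52,0.05],-0.4,1],[[-0.21,-0.53,0.05],-0.4,1],[[-0.19,-0.54,0.05],-0.4,1],[[-0.17,-0.545,0.05],-0.4,1],[[-0.15,-0.55,0.05],-0.4,1],[[-0.13,-0.56,0.05],-0.4,1],[[-0.115,-0.56,0.05],-0.4,1],[[-0.095,-0.56,0.05],-0.4,1]]'
python3 - <<'E'
from h import *
S=cam('side');T=cam('top')
z=env.state()['eef_pos'][2]+6
a=cv2.resize(S['pixels'][110:240,240:370,::-1],(400,400),interpolation=cv2.INTER_CUBIC)
b=cv2.resize(T['pixels'][180:290,260:370,::-1],(400,400),interpolation=cv2.INTER_CUBIC)
cv2.imwrite('pics/over.png',np.hstack([a,b]))
for p in (S,T):
  for n in('probe_tip','probe_head'):
    for r in eyes.spot_point(n,p)[:2]: print(n,np.round(r['score'],2),np.round(r['centre']),np.round(world(p,r['centre'],z)))
print(world(S,(232,280),222),world(S,(244.7,349),222))
plan(*rest(-26,-17),150,-9.5,10,1)
E
```

```text
t: 11.25
eef_pos: [502.4, 32.3, 184.6]
tcp_rot: [3.141, 0.002, -0.163]
ft_force: [0.1, -1.2, -0.6]
opening: 0.184
grip_force: 30.0
probe_tip 0.98 [349. 313.] [ 430. -625.  190.]
probe_tip 0.48 [170. 261.] [408.  59. 190.]
probe_head 0.71 [334. 243.] [ 280. -547.  190.]
probe_head 0.6 [168. 323.] [606.  19. 190.]
probe_tip 0.96 [263. 496.] [ 436. -468.  190.]
probe_head 0.93 [324. 462.] [ 283. -377.  190.]
probe_head 0.52 [196. 304.] [609.  24. 190.]
[ 416.41577213 -271.75028967  222.        ] [ 586.45655114 -362.65766531  222.        ]
[502.9  30.6 185.3] -9.4 turn 0.01
[[[-0.001,-0.001,0.059],0.00,1],
[[-0.001,-0.001,0.059],0.00,1],
[[-0.001,-0.001,0.059],0.00,1],
[[-0.001,-0.001,0.059],0.00,1],
[[-0.001,-0.001,0.059],0.00,1],
[[-0.001,-0.001,0.059],0.00,1],
[[-0.001,-0.001,0.059],0.00,1],
[[-0.001,-0.001,0.059],0.00,1],
[[-0.001,-0.001,0.059],0.00,1],
[[-0.001,-0.001,0.059],0.00,1]]
```

View pics/over.png

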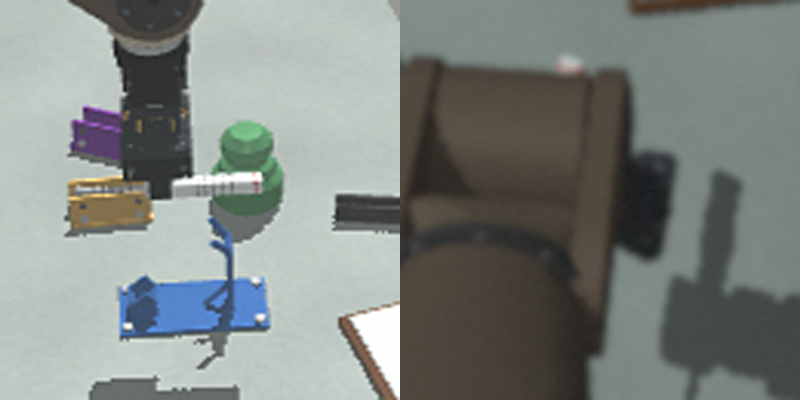

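```bash
python3 -m inch '[[[0,0,0.25],0,1],[[0,0,0.25],0,1],[[0,0,0.2],0,1],[[0,0,0.1],0,1],[[0,0,0.05],0,1],[[0,0,0.05],0,1],[[0,0,0.05],0,1],[[0,0,0.05],0,1],[[0,0,0.05],0,1],[[0,0,0.05],0,1]]'
python3 - <<'E'
from h import *
S=cam('side')
for rc in((181.6,308.6),(189.5,309)):
  w=world(S,rc,114);d=w[:2]-O;a=np.radians(RY);print(d@[np.cos(a),np.sin(a)],d@[-np.sin(a),np.cos(a)])
print(np.round(env.state()['ft_force'],1))
E
```

```text
t: 12.8
eef_pos: [503.2, 31.1, 119.8]
tcp_rot: [3.142, -0.0, -0.164]
ft_force: [-2.0, 1.1, 6.2]
opening: 0.186
grip_force: 30.0
29.764171739576252 13.923809140884122
29.20399096756546 -28.037138597251353
[-1.4 -0.1  4.2]
```

```bash
python3 -m inch '[[[0,0,0.08],0,1],[[0,0,0.08],0,1],[[0,0,0.08],0,1],[[0,0,0.08],0,1],[[0,0,0.08],0,1],[[0,0,0.08],0,1],[[0,0,0.08],0,1],[[0,0,0.06],0,1],[[0,0,0.05],0,1],[[0,0,0],0,1]]'
python3 - <<'E'
from h import *
S=cam('side')
save(S,'tilt.png',(110,240,240,400),3)
for n in('probe_tip','probe_head'):
  for r in eyes.spot_point(n,S)[:3]: print(n,np.round(r['score'],2),np.round(r['centre']))
print(env.state()['eef_pos'])
E
```

```text
t: 14.1
eef_pos: [503.6, 31.1, 79.9]
tcp_rot: [-3.142, -0.001, -0.164]
ft_force: [-0.4, -0.1, 4.5]
opening: 0.187
grip_force: 30.0
probe_tip 0.77 [348. 310.]
probe_tip 0.49 [207. 274.]
probe_head 0.77 [172. 317.]
probe_head 0.72 [178. 271.]
probe_head 0.7 [332. 244.]
[503.38732418  31.09661236  79.8766391 ]
```

View pics/tilt.png

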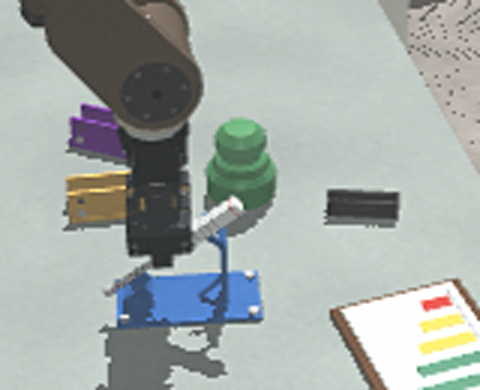

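```bash
cat >> h.py <<'E'
def vplane(p,rc,c,yaw):
    "pixel ray cut with vertical plane through c along yaw -> (dist along, z)"
    A=world(p,rc,0);B=world(p,rc,100);a=np.radians(yaw);n=np.array([-np.sin(a),np.cos(a)])
    t=((np.array(c[:2])-A[:2])@n)/((B-A)[:2]@n);X=A+t*(B-A);return (X[:2]-np.array(c[:2]))@[np.cos(a),np.sin(a)],X[2]
E
python3 - <<'E'
from h import *
S=cam('side');s=env.state()
for rc in((206.5,275.5),(177.5,318)): print(vplane(S,rc,s['eef_pos'],RY))
for n in('probe_tip','probe_head'):
  for r in eyes.spot_point(n,S)[:3]: print(n,vplane(S,r['centre'],s['eef_pos'],RY))
for r in eyes.cut_out('probe',S)[:3]:
    rr,cc=np.nonzero(r['mask']);print(r['centre'],len(rr)); 
    if np.hypot(r['centre'][0]-190,r['centre'][1]-300)<40:
      P=np.array([vplane(S,(a,b),s['eef_pos'],RY) for a,b in zip(rr,cc)]);f=cv2.fitLine(P.astype(np.float32),1,0,.01,.01).ravel();print(f,np.degrees(np.arctan2(f[1],f[0])))
      print(P[P[:,0].argmin()],P[P[:,0].argmax()])
E
```

```text
(np.float64(-63.66952016516353), np.float64(35.93937099155617))
(np.float64(85.92750626188548), np.float64(154.84011827231853))
probe_tip (np.float64(33.759594518398515), np.float64(-863.6378230202322))
probe_tip (np.float64(-70.17633616072341), np.float64(36.86751155820831))
probe_head (np.float64(-263.075934129147), np.float64(-704.5550521191998))
probe_head (np.float64(88.08163196691922), np.float64(164.83609759139318))
[341.3, 266.6] 436
[181.9, 309.7] 130
[ 0.7897306   0.61345375 -5.1110325  79.23576   ] 37.839653
[-62.11934448  33.4918562 ] [ 89.21116971 152.50467725]
[175.2, 273.8] 300
[  0.6419848   0.7667173 -86.74232   147.06886  ] 50.060017
[-97.07466467 143.37138032] [-33.44540307 201.99840096]
```

Run:
```python
from h import *
S=cam('side')
b=np.array([(216.6,281.6),(203.6,281),(202.3,323.2),(214.3,325.5)])
W=np.array([world(S,q,9) for q in b]);print(np.round(W),np.round(W.mean(0),1))
# blue plate segmentation
h=cv2.cvtColor(S['pixels'],cv2.COLOR_RGB2HSV);m=cv2.inRange(h,(100,120,60),(125,255,255));m[:192]=0;m[230:]=0;m[:,:265]=0;m[:,345:]=0
P=np.argwhere(m);W=np.array([world(S,q,6)[:2] for q in P],np.float32);r=cv2.minAreaRect(W);print(len(P),r)
plan(*rest(8,0),130,RY,10,1)
```

```text
[[456.  15.   9.]
 [465.  82.   9.]
 [613.  52.   9.]
 [606. -11.   9.]] [534.8  34.7   9. ]
590 ((537.022216796875, 61.65839385986328), (130.50271606445312, 167.3811492919922), 82.22407531738281)
[503.2  31.1  79.7] -9.4 turn 0.02
[[[0.056,-0.029,-0.084],0.00,1],
[[0.056,-0.029,-0.084],0.00,1],
[[0.056,-0.029,-0.084],0.00,1],
[[0.056,-0.029,-0.084],0.00,1],
[[0.056,-0.029,-0.084],0.00,1],
[[0.056,-0.029,-0.084],0.00,1],
[[0.056,-0.029,-0.084],0.00,1],
[[0.056,-0.029,-0.084],0.00,1],
[[0.056,-0.029,-0.084],0.00,1],
[[0.056,-0.029,-0.084],0.00,1]]
```

Run:
```python
from h import *
S=cam('side');T=cam('top')
from scipy.optimize import least_squares
obs={}
for p,f,(r0,r1,c0,c1) in((T,'top0.png',(200,270,282,326)),(S,'side0.png',(196,222,274,332))):
    im=cv2.imread('pics/'+f)[r0:r1,c0:c1]
    B=im.astype(int); sat=im.max(2).astype(int)-im.min(2)
    blue=((B[...,0]-B[...,2])>40).astype(np.uint8)
    hull=np.zeros_like(blue);cs=np.vstack([c for c in cv2.findContours(blue,0,2)[0]]);cv2.fillConvexPoly(hull,cv2.convexHull(cs),1)
    w=((B[...,2]>130)&(sat<70)).astype(np.uint8)*hull if f[0]=='t' else ((B[...,2]>150)&(sat<60)).astype(np.uint8)*hull
    n,l,st,c=cv2.connectedComponentsWithStats(w)
    obs[f]=[(round(c[i][1]+r0,1),round(c[i][0]+c0,1),int(st[i,4])) for i in range(1,n)]
    print(f,obs[f]); 
    for o in obs[f]: print(np.round(world(p,o[:2],8)))
# expected with current estimate
B=[(*rest(x,y),8) for x in(-75,75) for y in(-32,32)]
print(np.round(pix(T,B),1),np.round(pix(S,B),1))
```

```text
top0.png []
side0.png [(np.float64(199.0), np.float64(302.1), 92), (np.float64(199.0), np.float64(319.7), 24), (np.float64(201.0), np.float64(283.0), 1), (np.float64(203.0), np.float64(280.3), 3), (np.float64(203.0), np.float64(326.0), 1), (np.float64(205.5), np.float64(326.0), 2), (np.float64(210.5), np.float64(327.0), 2), (np.float64(212.7), np.float64(324.0), 7), (np.float64(213.0), np.float64(327.0), 1), (np.float64(215.5), np.float64(281.0), 6)]
[543.  89.   8.]
[605.  74.   8.]
[474.  95.   8.]
[463.  87.   8.]
[622.  47.   8.]
[619.  34.   8.]
[616.   8.   8.]
[603.  -0.   8.]
[613.  -4.   8.]
[455.  22.   8.]
[[260.8 307. ]
 [257.  285.7]
 [211.4 316. ]
 [207.8 295.1]] [[215.1 280.1]
 [202.9 280. ]
 [212.8 323. ]
 [200.7 321.8]]
```

```bash
sed -i 's/O=np.array(\[531.,44.\])/O=np.array([533.,43.])/' h.py; python3 -m inch '[[[0,0,-0.3],0,1],[[0,0,-0.3],0,1],[[0.1,-0.05,-0.2],0,1],[[0.15,-0.07,0],0,1],[[0.15,-0.07,0],0,1],[[0.15,-0.07,0],0,1],[[0.05,-0.02,0],0,1],[[0,0,0],0,1],[[0,0,0],0,1],[[0,0,0],0,1]]'
python3 - <<'E'
from h import *
plan(*rest(8,0),78,RY,10,1)
S=cam('side');s=env.state()
save(S,'above.png',(120,230,250,350),6)
for r in eyes.cut_out('probe',S)[:4]:
    rr,cc=np.nonzero(r['mask'])
    P=np.array([vplane(S,(a,b),s['eef_pos'],RY) for a,b in zip(rr,cc)]);f=cv2.fitLine(P.astype(np.float32),1,0,.01,.01).ravel();print(np.round(r['centre']),len(rr),np.degrees(np.arctan2(f[1],f[0])),P[P[:,0].argmin()],P[P[:,0].argmax()])
E
```

```text
t: 15.85
eef_pos: [541.1, 41.8, 127.6]
tcp_rot: [3.141, 0.0, -0.164]
ft_force: [-0.4, -1.4, -1.4]
opening: 0.189
grip_force: 30.0
[541.1  41.8 127.6] -9.4 turn 0.02
[[[-0.000,0.000,0.083],0.00,1],
[[-0.000,0.000,0.083],0.00,1],
[[-0.000,0.000,0.083],0.00,1],
[[-0.000,0.000,0.083],0.00,1],
[[-0.000,0.000,0.083],0.00,1],
[[-0.000,0.000,0.083],0.00,1],
[[-0.000,0.000,0.083],0.00,1],
[[-0.000,0.000,0.083],0.00,1],
[[-0.000,0.000,0.083],0.00,1],
[[-0.000,0.000,0.083],0.00,1]]
[338. 269.] 480 -30.42551 [-308.13656323 -768.8884054 ] [   4.57062587 -904.36807041]
[172. 318.] 213 37.949787 [-66.84308299  80.98806531] [ 94.84313487 191.24612867]
```

View pics/above.png

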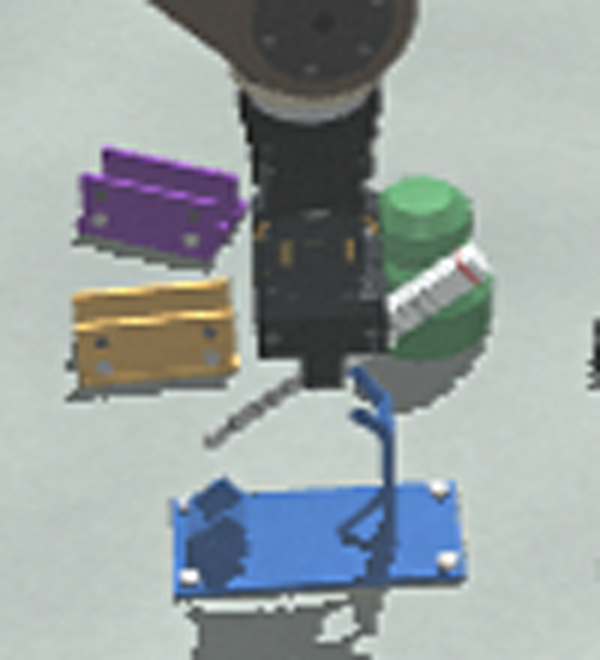

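```bash
python3 -m inch '[[[0,0,0.15],0,1],[[0,0,0.15],0,1],[[0,0,0.15],0,1],[[0,0,0.12],0,1],[[0,0,0.1],0,1],[[0,0,0.08],0,1],[[0,0,0.05],0,1],[[0,0,0.04],0,1],[[0,0,0.02],0,1],[[0,0,0],0,1]]'
```

```text
t: 17.2
eef_pos: [541.5, 41.8, 76.7]
tcp_rot: [3.142, -0.001, -0.164]
ft_force: [-2.8, 0.6, 4.8]
opening: 0.187
grip_force: 30.0
```

```bash
python3 -m inch '[[[0,0,0.03],0,1],[[0,0,0],0,0.5],[[0,0,0],0,0.5],[[0,0,0],0,0.5],[[0,0,0],0,0.5],[[0,0,0],0,0.5],[[0,0,0],0,0.5],[[0,0,0],0,0.5],[[0,0,0],0,0.5],[[0,0,0],0,0.5]]'
python3 - <<'E'
from h import *
S=cam('side')
for r in eyes.cut_out('probe',S)[:4]:
    rr,cc=np.nonzero(r['mask'])
    P=np.array([vplane(S,(a,b),O,RY) for a,b in zip(rr,cc)]);f=cv2.fitLine(P.astype(np.float32),1,0,.01,.01).ravel();print(np.round(r['centre']),len(rr),np.degrees(np.arctan2(f[1],f[0])),P[P[:,0].argmin()],P[P[:,0].argmax()])
print('home tip/head px',pix(S,[(*rest(-65,0),20),(*rest(-65+153,0),20+128.6)]))
for n in('probe_tip','probe_head'): print(n,[(np.round(r['centre'],1).tolist(),round(r['score'],2)) for r in eyes.spot_point(n,S)[:3]])
E
```

```text
t: 18.45
eef_pos: [541.3, 41.8, 74.2]
tcp_rot: [3.142, -0.0, -0.164]
ft_force: [0.4, -0.4, -0.4]
opening: 0.249
grip_force: 0.0
[337. 270.] 447 -30.665915 [-299.82458117 -768.72507628] [  12.63624658 -912.91674266]
[182. 318.] 192 40.05523 [-58.54463649  25.72949875] [ 96.43344405 149.80619652]
home tip/head px [[206.30940629 283.2637599 ]
 [175.4098298  326.48971642]]
probe_tip [([347.4, 312.8], 0.59), ([206.4, 282.8], 0.58), ([178.6, 277.1], 0.21)]
probe_head [([330.7, 243.3], 0.98), ([175.1, 325.2], 0.51)]
```

```bash
python3 -m inch '[[[-0.08,0,0],0,0.2],[[0,0,-0.3],0,0.2],[[0,0,-0.36],0,0.2],[[0,0,-0.36],0,0.2],[[0.37,0,0],0,0.2],[[0.37,0,0],0,0.2],[[0.37,0,0],0,0.2],[[0,0,0.18],0,0.2],[[0,0,0.18],0,0.2],[[0,0,0],0,0.2]]'
python3 - <<'E'
from h import *
plan(*rest(69,0),113.5,RY,1,1)
S=cam('side')
for n in('probe_tip','probe_head'): print(n,[(np.round(r['centre'],1).tolist(),round(r['score'],2)) for r in eyes.spot_point(n,S)[:4]])
E
```

```text
t: 19.9
eef_pos: [601.0, 31.9, 112.6]
tcp_rot: [3.141, 0.003, -0.164]
ft_force: [-1.0, -0.5, -0.4]
opening: 0.4
grip_force: 0.0
[601.   31.9 112.6] -9.4 turn 0.02
[[[0.002,0.005,-0.015],0.02,1]]
probe_tip [([346.8, 313.0], 0.7), ([207.2, 282.4], 0.55)]
probe_head [([332.5, 240.4], 0.75), ([176.6, 324.8], 0.62)]
```

```bash
python3 -m inch '[[[0,0,0],0,1],[[0,0,0],0,1],[[0,0,0],0,1],[[0,0,0],0,1],[[0,0,0],0,1],[[0,0,-0.1],0,1],[[0,0,-0.3],0,1],[[0,0,-0.5],0,1],[[0,0,-0.5],0,1],[[0,0,-0.5],0,1]]'
python3 - <<'E'
from h import *
S=cam('side');s=env.state();print(s['opening'],s['grip_force'])
for n in('probe_tip','probe_head'): print(n,[(np.round(vplane(S,r['centre'],O,RY)),round(r['score'],2)) for r in eyes.spot_point(n,S)[:4]])
for r in eyes.cut_out('probe',S)[:4]:
    rr,cc=np.nonzero(r['mask'])
    P=np.array([vplane(S,(a,b),O,RY) for a,b in zip(rr,cc)]);f=cv2.fitLine(P.astype(np.float32),1,0,.01,.01).ravel();print(np.round(r['centre']),len(rr),np.degrees(np.arctan2(f[1],f[0])),P[P[:,0].argmin()],P[P[:,0].argmax()])
E
```

```text
t: 21.3
eef_pos: [602.1, 31.7, 229.0]
tcp_rot: [3.142, 0.0, -0.164]
ft_force: [0.2, -0.8, -2.1]
opening: 0.184
grip_force: 30.0
0.18964624842444588 29.999953508377075
probe_tip [(array([  16., -886.]), 0.97), (array([-71., 127.]), 0.79)]
probe_head [(array([-294., -732.]), 0.7)]
[339. 266.] 441 -30.529045 [-299.82458117 -768.72507628] [  12.63624658 -912.91674266]
[164. 308.] 158 41.183517 [-58.28104178 138.40391127] [ 57.8809142  242.54966121]
[208. 303.] 831 -0.12295279 [-83.49644718 -30.2765128 ] [ 88.8951387  -23.20527466]
```

```bash
python3 -m inch '[[[0.3,0,-0.05],0,1],[[0.5,0,0],0,1],[[0.5,0,0],0,1],[[0.5,0,0],0,1],[[0.45,0,0],0,1],[[0.1,0,0.2],0,1],[[0,0,0.4],0,1],[[0,0,0.4],0,1],[[0,0,0.35],0,1],[[0,0,0.1],0,1]]'
python3 - <<'E'
from h import *
S=cam('side');s=env.state();d=np.array(s['eef_pos'][:2])-O;a=np.radians(RY);print(d@[np.cos(a),np.sin(a)],d@[-np.sin(a),np.cos(a)])
for n in('probe_tip','probe_head'): print(n,[(np.round(vplane(S,r['centre'],O,RY)),round(r['score'],2)) for r in eyes.spot_point(n,S)[:4]])
E
```

```text
t: 22.75
eef_pos: [739.7, 9.0, 140.9]
tcp_rot: [3.141, 0.004, -0.164]
ft_force: [-1.1, -0.1, -0.8]
opening: 0.188
grip_force: 30.0
209.88371205833062 0.5488205562815418
probe_tip [(array([  15., -894.]), 0.67), (array([78., 61.]), 0.51)]
probe_head [(array([-311., -741.]), 0.56), (array([223., 179.]), 0.54)]
```

```bash
python3 -m inch '[[[-0.25,0,0],0,1],[[-0.25,0,0],0,1],[[-0.24,0,-0.22],0,1],[[-0.24,0,-0.22],0,1],[[-0.21,0,-0.12],0,1],[[-0.21,0,-0.12],0,1],[[-0.21,0,-0.08],0,1],[[-0.21,0,-0.08],0,1],[[-0.21,0,-0.05],0,1],[[0,0,0],0,1]]'
python3 - <<'E'
from h import *
S=cam('side');s=env.state();d=np.array(s['eef_pos'][:2])-O;a=np.radians(RY);print(d@[np.cos(a),np.sin(a)],d@[-np.sin(a),np.cos(a)])
save(S,'post.png',(120,230,250,350),5)
for n in('probe_tip','probe_head'): print(n,[(np.round(vplane(S,r['centre'],O,RY)),round(r['score'],2)) for r in eyes.spot_point(n,S)[:4]])
for r in eyes.cut_out('probe',S)[:4]:
    rr,cc=np.nonzero(r['mask'])
    P=np.array([vplane(S,(a,b),O,RY) for a,b in zip(rr,cc)]);f=cv2.fitLine(P.astype(np.float32),1,0,.01,.01).ravel();print(np.round(r['centre']),len(rr),np.degrees(np.arctan2(f[1],f[0])),P[P[:,1].argmin()],P[P[:,1].argmax()])
E
```

```text
t: 24.15
eef_pos: [620.2, 28.8, 197.5]
tcp_rot: [3.142, 0.001, -0.164]
ft_force: [1.0, -1.0, -0.9]
opening: 0.188
grip_force: 30.0
88.53587761452434 0.3923462326026217
probe_tip [(array([47., 56.]), 0.58), (array([   9., -886.]), 0.58)]
probe_head [(array([-294., -728.]), 0.89)]
[338. 267.] 487 -30.577915 [  12.19305195 -930.49460832] [-284.40200848 -714.52739512]
[173. 324.] 132 72.86183 [ 72.45758922 107.97964173] [ 93.20572818 187.81855269]
```

```bash
python3 -m inch '[[[-0.15,0,-0.02],0,1],[[-0.15,0,-0.01],0,1],[[-0.15,0,0],0,1],[[-0.15,0,0],0,1],[[-0.05,0,0],0,1],[[0.1,0,-0.1],0,1],[[0.2,0,-0.3],0,1],[[0.2,0,-0.3],0,1],[[0.1,0,-0.3],0,1],[[0,0,0],0,1]]'
python3 - <<'E'
from h import *
S=cam('side');s=env.state();d=np.array(s['eef_pos'][:2])-O;a=np.radians(RY);print(d@[np.cos(a),np.sin(a)],d@[-np.sin(a),np.cos(a)])
save(S,'up.png',(100,230,250,350),5)
for n in('probe_tip','probe_head'): print(n,[(np.round(vplane(S,r['centre'],s['eef_pos'],RY)),round(r['score'],2)) for r in eyes.spot_point(n,S)[:4]])
for r in eyes.cut_out('probe',S)[:4]:
    rr,cc=np.nonzero(r['mask'])
    P=np.array([vplane(S,(a,b),s['eef_pos'],RY) for a,b in zip(rr,cc)]);f=cv2.fitLine(P.astype(np.float32),1,0,.01,.01).ravel();print(np.round(r['centre']),len(rr),np.degrees(np.arctan2(f[1],f[0])),P[P[:,1].argmin()],P[P[:,1].argmax()])
# retainer bits from the initial pictures
T=cam('top')
c=np.array([470,247.]);y=np.radians(-5.5)
f=lambda x,yy,z:(c[0]+x*np.cos(y)-yy*np.sin(y),c[1]+x*np.sin(y)+yy*np.cos(y),z)
Q=[f(x,v,8) for x in(-50,50) for v in(-32,32)]+[f(x,v,38) for x in(-50,50) for v in(-13,13)]
import cv2
for p,n,cr in((T,'top0.png',(215,290,195,270)),(S,'side0.png',(155,205,250,300))):
    im=cv2.imread('pics/'+n)[cr[0]:cr[1],cr[2]:cr[3]];k=8;im=cv2.resize(im,None,fx=k,fy=k,interpolation=cv2.INTER_CUBIC)
    for q in pix(p,Q): cv2.circle(im,(int((q[1]-cr[2]+.5)*k),int((q[0]-cr[0]+.5)*k)),3,(0,0,255),1)
    cv2.imwrite('pics/r_'+n,im)
a,b=[cv2.resize(cv2.imread('pics/r_'+n),(400,400)) for n in('top0.png','side0.png')]
cv2.imwrite('pics/ret.png',np.hstack([a,b]))
E
```

```text
t: 25.6
eef_pos: [618.6, 29.0, 259.6]
tcp_rot: [-3.142, -0.0, -0.164]
ft_force: [-0.3, 0.8, -0.8]
opening: 0.187
grip_force: 30.0
86.0866814033664 0.30749800106811165
probe_tip [(array([ -71., -899.]), 0.58), (array([  6., 118.]), 0.51)]
probe_head [(array([-378., -733.]), 0.95), (array([ 17., 316.]), 0.69)]
[337. 268.] 464 -30.040983 [ -73.89079183 -930.99920514] [-371.46052282 -722.75226022]
[156. 328.] 105 83.77064 [  3.47031719 111.00152702] [ 20.18416235 278.384367  ]
```

View pics/ret.png

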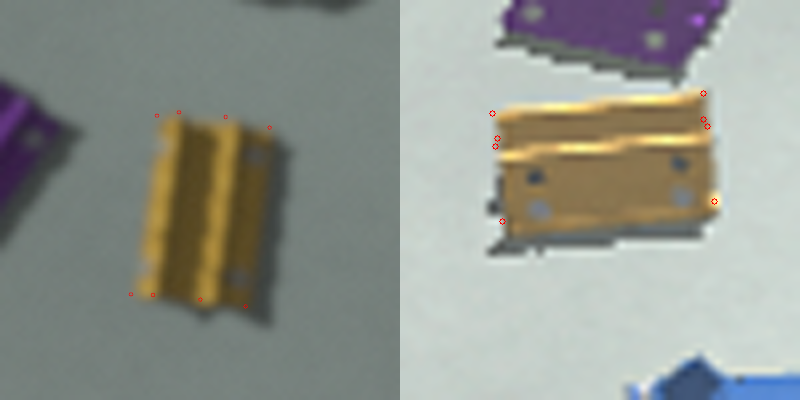

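Run:
```python
from h import *
from scipy.optimize import minimize
S=cam('side');T=cam('top');D=[]
for p,n,cr in((T,'top0.png',(222,285,200,262)),(S,'side0.png',(160,190,255,296))):
    im=cv2.imread('pics/'+n);h=cv2.cvtColor(im,cv2.COLOR_BGR2HSV)
    m=cv2.inRange(h,(10,90,30),(28,255,255));k=np.zeros_like(m);k[cr[0]:cr[1],cr[2]:cr[3]]=1;D.append((p,m*k>0));print(n,(m*k>0).sum())
def model(v):
    a=np.radians(v[2]);return [(v[0]+x*np.cos(a)-y*np.sin(a),v[1]+x*np.sin(a)+y*np.cos(a),z) for x in(-50,50) for y,z in((-32,0),(-32,8),(32,0),(32,8),(-19,38),(19,38))]
def sil(p,v):
    q=(pix(p,model(v))[:,::-1]+.5)*8; hl=cv2.convexHull(q.astype(np.int32)); im=np.zeros((3200,5120),np.uint8);cv2.fillConvexPoly(im,hl,255)
    return cv2.resize(im,(640,400),interpolation=cv2.INTER_AREA)/255.
def cost(v,ps): return sum(np.abs(sil(p,v)-m).sum() for p,m in ps)
for ps in(D[:1],D[1:],D):
    r=minimize(cost,[471,243,-5.5],args=(ps,),method='Nelder-Mead',options=dict(initial_simplex=[[471,243,-5.5],[477,243,-5.5],[471,249,-5.5],[471,243,0]],maxiter=60));print(np.round(r.x,1),r.fun)
plan(471,243,258,RY,10,1)
```

```text
top0.png 673
side0.png 363
[467.  245.5  -6.7] 93.93333333333334
[471.3 243.4  -5.5] 72.80392156862746
[468.8 244.3  -5.1] 181.078431372549
[617.9  29.1 258.5] -9.4 turn 0.02
[[[-0.300,-0.312,0.001],0.00,1],
[[-0.300,-0.312,0.001],0.00,1],
[[-0.300,-0.312,0.001],0.00,1],
[[-0.300,-0.312,0.001],0.00,1],
[[-0.300,-0.311,0.001],0.00,1],
[[-0.300,-0.311,0.001],0.00,1],
[[-0.300,-0.311,0.001],0.00,1],
[[-0.300,-0.311,0.001],0.00,1],
[[-0.300,-0.311,0.001],0.00,1],
[[-0.300,-0.311,0.001],0.00,1]]
```

```bash
python3 -m inch '[[[-0.15,-0.15,0],0,1],[[-0.3,-0.31,0],0,1],[[-0.35,-0.36,0],0,1],[[-0.35,-0.36,0],0,1],[[-0.35,-0.36,0],0,1],[[-0.35,-0.36,0],0,1],[[-0.35,-0.36,0],0,1],[[-0.35,-0.36,0],0,1],[[-0.3,-0.33,0],0,1],[[-0.12,-0.15,0],0,1]]'
python3 - <<'E'
from h import *
S=cam('side');s=env.state();e=np.array(s['eef_pos'])
for n in('probe_tip','probe_head'): print(n,[(np.round(r['centre'],1).tolist(),np.round(vplane(S,r['centre'],s['eef_pos'],RY)),round(r['score'],2)) for r in eyes.spot_point(n,S)[:4]])
print(pix(S,[e,e+[0,0,19],e+[0,0,-156]]))
plan(472,244,190,RY,1,1)
k=6;cr=(95,195,240,340);im=cv2.resize(S['pixels'][cr[0]:cr[1],cr[2]:cr[3],::-1],None,fx=k,fy=k,interpolation=cv2.INTER_CUBIC)
for q in pix(S,[e,e+[0,0,19],e+[0,0,-156],(470,244,12),(470,244,38)]): cv2.circle(im,(int((q[1]-cr[2]+.5)*k),int((q[0]-cr[0]+.5)*k)),4,(0,0,255),1)
cv2.imwrite('pics/ab2.png',im)
E
```

```text
t: 27.2
eef_pos: [471.0, 243.3, 259.3]
tcp_rot: [-3.141, -0.0, -0.162]
ft_force: [-0.0, -0.4, -1.8]
opening: 0.188
grip_force: 30.0
probe_tip [([181.8, 358.4], array([320., -41.]), 0.7), ([346.7, 312.3], array([  111., -1186.]), 0.59), ([155.3, 271.6], array([ -7., 107.]), 0.49)]
probe_head [([332.1, 243.0], array([ -244., -1008.]), 0.96), ([105.5, 274.5], array([ 19., 314.]), 0.62)]
[[119.59120146 270.0974581 ]
 [114.85526143 269.64574285]
 [155.97201547 273.56861796]]
[472.4 242.1 259.1] -9.3 turn 0.03
[[[-0.012,-0.031,1.152],0.03,1]]
```

View pics/ab2.png

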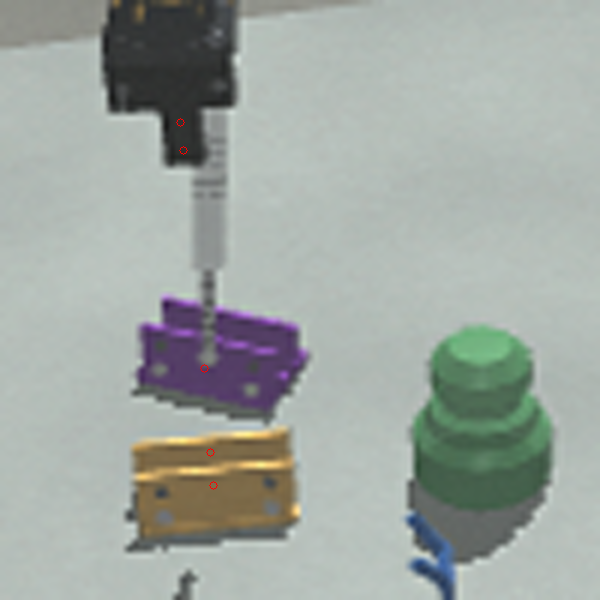

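The overlay shows the upright probe above the brass channel: ball at crop (208,358), which is side px ~(155,274), and the retainer centre at crop (210,452) between the cheek tops. I'll lower it now.

```bash
python3 -m inch '[[[0,0,0.2],0,1],[[0,0,0.25],0,1],[[0,0,0.25],0,1],[[0,0,0.25],0,1],[[0,0,0.2],0,1],[[0,0,0.13],0,1],[[0,0,0.06],0,1],[[0,0,0],0,1],[[0,0,0],0,1],[[0,0,0],0,1]]'
python3 - <<'E'
from h import *
S=cam('side');s=env.state();e=np.array(s['eef_pos']);print(s['ft_force'],e)
for n in('probe_tip','probe_head'): print(n,[(np.round(r['centre'],1).tolist(),np.round(vplane(S,r['centre'],s['eef_pos'],RY)),round(r['score'],2)) for r in eyes.spot_point(n,S)[:4]])
for n in('retainer_floor',): print(n,[(np.round(r['centre'],1).tolist()) for r in eyes.spot_point(n,S)[:4]])
E
```

```text
t: 28.6
eef_pos: [472.9, 241.7, 178.9]
tcp_rot: [-3.141, -0.001, -0.164]
ft_force: [-0.3, -0.2, -1.0]
opening: 0.183
grip_force: 30.0
[-0.80536871  0.55858024 -2.51958868] [472.91649698 241.73795562 178.8919761 ]
probe_tip [([347.7, 311.8], array([  106., -1193.]), 0.82), ([172.9, 276.7], array([ 4., 25.]), 0.42)]
probe_head [([333.3, 247.8], array([ -223., -1019.]), 0.95), ([129.2, 276.6], array([ 18., 220.]), 0.64)]
retainer_floor [[177.7, 275.0], [156.1, 277.7]]
```

```bash
python3 -m inch '[[[0,0,0.03],0,1],[[0,0,0.03],0,1],[[0,0,0.02],0,1],[[0,0,0.02],0,1],[[0,0,0.015],0,1],[[0,0,0.015],0,1],[[0,0,0],0,1],[[0,0,0],0,1],[[0,0,0],0,1],[[0,0,0],0,1]]'; python3 -c "
from h import *
print(np.mean([cam('side') and env.state()['ft_force'] for _ in range(4)],0))"
```

```text
t: 30.05
eef_pos: [472.8, 241.7, 170.8]
tcp_rot: [3.141, -0.0, -0.164]
ft_force: [0.3, 0.3, -1.5]
opening: 0.183
grip_force: 30.0
[-0.01934351  0.37006433 -1.05040709]
```

```bash
python3 -m inch '[[[0,0,0.015],0,1],[[0,0,0],0,1],[[0,0,0.015],0,1],[[0,0,0],0,1],[[0,0,0.015],0,1],[[0,0,0],0,1],[[0,0,0],0,1],[[0,0,0],0,1],[[0,0,0],0,1],[[0,0,0],0,1]]'; python3 -c "
from h import *
print(np.mean([cam('side') and env.state()['ft_force'] for _ in range(4)],0))"
```

```text
t: 31.5
eef_pos: [472.8, 241.7, 168.1]
tcp_rot: [3.141, 0.0, -0.164]
ft_force: [-0.1, -0.5, -1.1]
opening: 0.187
grip_force: 30.0
[ 0.15425737 -0.08297442 -0.60348332]
```

```bash
python3 -m inch '[[[0,0,0.015],0,1],[[0,0,0.015],0,1],[[0,0,0.015],0,1],[[0,0,0],0,1],[[0,0,0],0,1],[[0,0,0],0,1],[[0,0,0],0,1],[[0,0,0],0,1],[[0,0,0],0,1],[[0,0,0],0,1]]'; python3 -c "
from h import *
print(np.mean([cam('side') and env.state()['ft_force'] for _ in range(4)],0))"
```

```text
t: 32.95
eef_pos: [472.8, 241.7, 165.4]
tcp_rot: [3.142, -0.0, -0.164]
ft_force: [0.5, 0.3, -1.6]
opening: 0.185
grip_force: 30.0
[ 0.30284621  0.6631168  -1.1728798 ]
```

```bash
python3 -m inch '[[[0,0,0.02],0,1],[[0,0,0.02],0,1],[[0,0,0.02],0,1],[[0,0,0.01],0,1],[[0,0,0],0,1],[[0,0,0],0,1],[[0,0,0],0,1],[[0,0,0],0,1],[[0,0,0],0,1],[[0,0,0],0,1]]'; python3 -c "
from h import *
S=cam('side');e=env.state()['eef_pos']
for n in('probe_tip','probe_head'): print(n,[(np.round(r['centre'],1).tolist(),np.round(vplane(S,r['centre'],e,RY)),round(r['score'],2)) for r in eyes.spot_point(n,S)[:4]])
print(np.mean([cam('side') and env.state()['ft_force'] for _ in range(2)],0))"
```

```text
t: 34.4
eef_pos: [473.8, 241.9, 163.2]
tcp_rot: [-3.14, -0.003, -0.164]
ft_force: [-2.4, -1.7, 20.8]
opening: 0.186
grip_force: 30.0
probe_tip [([348.5, 310.7], array([   99., -1200.]), 0.8), ([174.6, 276.7], array([ 2., 16.]), 0.68)]
probe_head [([331.3, 241.4], array([-254., -999.]), 0.86), ([126.8, 276.4], array([ 17., 229.]), 0.59)]
[-2.36464004 -1.71354614 19.35882091]
```

```bash
python3 -m inch '[[[0,0,-0.015],0,1],[[0,0,0],0,1],[[0,0,0],0,1],[[0,0,0],0,1],[[0,0,0],0,1],[[0,0,0],0,1],[[0,0,0],0,1],[[0,0,0],0,1],[[0,0,0],0,1],[[0,0,0],0,1]]'; python3 -c "
from h import *
print(np.mean([cam('side') and env.state()['ft_force'] for _ in range(2)],0))
plan(*rest(70,0),259,RY,10,1)"
```

```text
t: 35.9
eef_pos: [473.5, 241.8, 163.4]
tcp_rot: [-3.141, -0.002, -0.164]
ft_force: [-1.3, -1.1, 12.0]
opening: 0.185
grip_force: 30.0
[-1.28313253 -0.80352673 13.52724241]
[473.5 241.9 163.4] -9.4 turn 0.02
[[[0.269,0.311,-0.159],0.00,1],
[[0.269,0.311,-0.159],0.00,1],
[[0.269,0.311,-0.159],0.00,1],
[[0.269,0.311,-0.159],0.00,1],
[[0.269,0.311,-0.159],0.00,1],
[[0.269,0.311,-0.159],0.00,1],
[[0.269,0.311,-0.159],0.00,1],
[[0.269,0.311,-0.159],0.00,1],
[[0.269,0.311,-0.159],0.00,1],
[[0.269,0.311,-0.159],0.00,1]]
```

```bash
python3 -m inch '[[[0,0,-0.2],0,1],[[0,0,-0.5],0,1],[[0,0,-0.5],0,1],[[0.1,0.2,-0.5],0,1],[[0.25,0.5,-0.17],0,1],[[0.25,0.55,0],0,1],[[0.25,0.55,0],0,1],[[0.25,0.55,0],0,1],[[0.25,0.5,0],0,1],[[0.175,0.255,0],0,1]]'
python3 -c "
from h import *
plan(*rest(0,0),206,RY,10,1)
S=cam('side');e=env.state()['eef_pos']
for n in('probe_tip','probe_head'): print(n,[(np.round(r['centre'],1).tolist(),np.round(vplane(S,r['centre'],e,RY)),round(r['score'],2)) for r in eyes.spot_point(n,S)[:4]])
for n in('retainer_floor','retainer'): print(n,[(np.round(r['centre'],1).tolist()) for r in eyes.spot_point(n,S)[:4]])
"
```

```text
t: 37.25
eef_pos: [533.0, 41.7, 274.6]
tcp_rot: [3.142, -0.0, -0.165]
ft_force: [0.8, 0.3, -1.6]
opening: 0.19
grip_force: 30.0
[533.   41.7 274.6] -9.5 turn 0.01
[[[-0.000,-0.002,0.114],0.00,1],
[[-0.000,-0.002,0.114],0.00,1],
[[-0.000,-0.002,0.114],0.00,1],
[[-0.000,-0.002,0.114],0.00,1],
[[-0.000,-0.002,0.114],0.00,1],
[[-0.000,-0.002,0.114],0.00,1],
[[-0.000,-0.002,0.114],0.00,1],
[[-0.000,-0.002,0.114],0.00,1],
[[-0.000,-0.002,0.114],0.00,1],
[[-0.000,-0.002,0.114],0.00,1]]
probe_tip [([348.1, 311.9], array([  11., -893.]), 0.72), ([181.4, 298.6], array([ -7., 131.]), 0.56)]
probe_head [([334.9, 243.4], array([-297., -749.]), 0.78), ([129.5, 303.6], array([ 17., 336.]), 0.58)]
retainer_floor [[154.4, 278.0], [175.7, 278.8]]
retainer [[180.1, 275.9], [157.0, 280.3], [131.3, 301.3]]
```

```bash
python3 -m inch '[[[0,0,0.28],0,1],[[0,0,0.29],0,1],[[0,0,0.29],0,1],[[0,0,0.28],0,1],[[0.2,0,0],0,1],[[0.2,0,0],0,1],[[0.27,0,0.06],0,1],[[0.27,0,0.06],0,1],[[0.24,0,0.125],0,1],[[0.24,0,0.125],0,1]]'
python3 -c "
from h import *
S=cam('side');s=env.state();e=s['eef_pos'];print((np.array(e[:2])-O)@[np.cos(np.radians(RY)),np.sin(np.radians(RY))])
for n in('probe_tip','probe_head'): print(n,[(np.round(r['centre'],1).tolist(),np.round(vplane(S,r['centre'],O,RY)),round(r['score'],2)) for r in eyes.spot_point(n,S)[:4]])
"
```

```text
t: 38.75
eef_pos: [617.8, 28.8, 183.2]
tcp_rot: [3.141, -0.0, -0.164]
ft_force: [-2.9, 0.5, 4.9]
opening: 0.193
grip_force: 30.0
86.85983974799804
probe_tip [([348.1, 311.4], array([  10., -896.]), 0.96), ([195.0, 303.0], array([ 6., 68.]), 0.64), ([176.1, 320.1], array([ 67., 147.]), 0.55)]
probe_head [([332.4, 243.3], array([-294., -732.]), 0.71), ([154.4, 332.9], array([109., 234.]), 0.46)]
```

```bash
python3 -m inch '[[[0.2,0,0.14],0,1],[[0.2,0,0.17],0,1],[[0.1,0,0.1],0,1],[[0,0,0],0,1],[[0,0,-0.3],0,1],[[-0.1,0,-0.5],0,1],[[-0.2,0,-0.5],0,1],[[-0.2,0,-0.2],0,1],[[0,0,0],0,1],[[0,0,0],0,1]]'
python3 -c "
from h import *
S=cam('side');s=env.state();e=np.array(s['eef_pos']);print((e[:2]-O)@[np.cos(np.radians(RY)),np.sin(np.radians(RY))])
for n in('probe_tip','probe_head'): print(n,[(np.round(r['centre'],1).tolist(),np.round(vplane(S,r['centre'],O,RY)),round(r['score'],2)) for r in eyes.spot_point(n,S)[:4]])
for r in eyes.cut_out('probe',S)[:4]:
    rr,cc=np.nonzero(r['mask'])
    P=np.array([vplane(S,(a,b),O,RY) for a,b in zip(rr,cc)]);f=cv2.fitLine(P.astype(np.float32),1,0,.01,.01).ravel();print(np.round(r['centre']),len(rr),np.degrees(np.arctan2(f[1],f[0])),P[P[:,0].argmin()],P[P[:,0].argmax()])
"
```

```text
t: 40.15
eef_pos: [616.6, 29.0, 248.3]
tcp_rot: [3.141, 0.001, -0.164]
ft_force: [-0.3, 0.8, -0.5]
opening: 0.187
grip_force: 30.0
84.85253216401891
probe_tip [([177.5, 287.6], array([-42., 148.]), 0.5)]
probe_head [([333.9, 242.0], array([-301., -744.]), 0.74), ([137.4, 330.2], array([101., 300.]), 0.66), ([178.0, 271.7], array([-95., 149.]), 0.4)]
[162. 309.] 205 44.835564 [-34.41301059 145.44357012] [ 74.23188943 261.17736608]
[338. 269.] 462 -30.706022 [-298.87461822 -760.7372816 ] [  12.63624658 -912.91674266]
```

```bash
python3 -m inch '[[[-0.17,0,0],0,1],[[-0.16,0,0.2],0,1],[[0,0,0.35],0,1],[[0,0,0.35],0,1],[[0,0,0.35],0,1],[[0,0,0.3],0,1],[[0,0,0.2],0,1],[[0,0,0.12],0,1],[[0,0,0],0,1],[[0,0,0],0,1]]'
python3 -c "
from h import *
S=cam('side');s=env.state();e=np.array(s['eef_pos']);d=e[:2]-O;a=np.radians(RY);print(d@[np.cos(a),np.sin(a)],d@[-np.sin(a),np.cos(a)])
for n in('probe_tip','probe_head'): print(n,[(np.round(r['centre'],1).tolist(),np.round(vplane(S,r['centre'],O,RY)),round(r['score'],2)) for r in eyes.spot_point(n,S)[:4]])
"
```

```text
t: 41.6
eef_pos: [597.4, 32.2, 137.5]
tcp_rot: [3.142, -0.001, -0.164]
ft_force: [1.4, 1.0, -0.6]
opening: 0.188
grip_force: 30.0
65.32355400344281 0.05546250667435148
probe_tip [([349.8, 310.3], array([   5., -910.]), 0.85), ([203.1, 287.9], array([-48.,  34.]), 0.43)]
probe_head [([331.3, 242.6], array([-296., -724.]), 0.66), ([165.5, 325.9], array([ 86., 190.]), 0.48)]
```

```bash
python3 -m inch '[[[-0.1,0,0],0,1],[[-0.07,0,0.03],0,1],[[0,0,0.05],0,1],[[0,0,0.05],0,1],[[0,0,0.04],0,1],[[0,0,0],0,1],[[0,0,0],0,1],[[0,0,0],0,1],[[0,0,0],0,1],[[0,0,0],0,1]]'
python3 -c "
from h import *
S=cam('side');s=env.state();e=np.array(s['eef_pos']);d=e[:2]-O;a=np.radians(RY);print(d@[np.cos(a),np.sin(a)],d@[-np.sin(a),np.cos(a)],s['ft_force'])
for n in('probe_tip','probe_head'): print(n,[(np.round(r['centre'],1).tolist(),np.round(vplane(S,r['centre'],O,RY)),round(r['score'],2)) for r in eyes.spot_point(n,S)[:4]])
"
```

```text
t: 43.0
eef_pos: [587.2, 33.9, 126.8]
tcp_rot: [3.142, -0.0, -0.164]
ft_force: [0.6, -0.7, -0.7]
opening: 0.188
grip_force: 30.0
54.924511298061766 0.003374516976222258 [ 0.3115298  -0.82495362 -0.73446672]
probe_tip [([203.1, 281.1], array([-72.,  36.]), 0.64), ([347.9, 310.2], array([   5., -894.]), 0.59)]
probe_head [([333.0, 242.7], array([-297., -737.]), 0.6), ([171.2, 322.5], array([ 75., 167.]), 0.46), ([207.1, 283.2], array([-65.,  16.]), 0.27)]
```

```bash
python3 -c "
from h import *
for k in range(3):
  S=cam('side')
  for n in('probe_tip','probe_head'): print(n,[(np.round(r['centre'],1).tolist(),np.round(vplane(S,r['centre'],O,RY)),round(r['score'],2)) for r in eyes.spot_point(n,S)[:4] if r['centre'][0]<250])
  for r in eyes.cut_out('probe',S)[:4]:
    if r['centre'][0]>250: continue
    rr,cc=np.nonzero(r['mask'])
    P=np.array([vplane(S,(a,b),O,RY) for a,b in zip(rr,cc)]);f=cv2.fitLine(P.astype(np.float32),1,0,.01,.01).ravel();print(np.round(r['centre']),len(rr),np.degrees(np.arctan2(f[1],f[0])),np.round(f[2:]),np.round(P[P[:,1].argmin()]),np.round(P[P[:,0].argmax()]))
p=S['pixels'][190:214,272:304].astype(int)
print((p.max(2)-p.min(2)<30).astype(int)*(p.sum(2)//3))
"
```

```text
probe_tip [([205.0, 285.1], array([-58.,  26.]), 0.51), ([186.6, 313.7], array([ 44., 103.]), 0.4)]
probe_head [([167.8, 321.5], array([ 72., 182.]), 0.48)]
[190. 302.] 205 44.874977 [ 3. 90.] [-59.  21.] [ 46. 123.]
probe_tip []
probe_head [([168.9, 322.8], array([ 76., 177.]), 0.63)]
[187. 303.] 181 44.725822 [-29.  59.] [-59.  26.] [ 45. 119.]
probe_tip [([205.1, 279.9], array([-76.,  27.]), 0.45)]
probe_head [([170.1, 322.6], array([ 75., 172.]), 0.69), ([177.2, 279.3], array([-70., 151.]), 0.52)]
[189. 300.] 182 45.066742 [-58.  29.] [-59.  21.] [ 45. 119.]
[[194 194 194 196 196 199 200 197 197 195 196 197 198 198 200 202 204 200
  201 201 201 199 197 198 203 222 231 221 148 158 156 155]
 [193 195 197 196 197 199 198 199 197 197 198 197 197 198 199 201 199 199
  200 200 200 199 198 200 214 231 225 187 154 154 155 155]
 [194 197 197 196 196 199 198 196 196 198 199 197 200 202 199 202 200 200
  201 201 198 198 198 200 203 229 161 153 154 156 154 152]
 [195 195 198 200 199 199 196 194 194 195 200 199 198 200 198 197 198 199
  198 201 202 203 204 201 187 155 153 156 155 155 154 175]
[... 1961 characters left out ...]
0   0   0   0   0   0   0   0   0]
 [194 198 198 196 195 198 194   0   0   0   0   0   0   0   0   0   0   0
    0   0   0   0   0   0   0   0   0   0   0   0   0   0]
 [195 197 196 195 197 200 195   0   0   0   0   0   0   0   0   0   0   0
    0   0   0   0   0   0   0   0   0   0   0   0   0   0]
 [197 198 197 195 198 201 194   0   0   0   0   0   0   0   0   0   0   0
    0   0   0   0   0   0   0   0   0   0   0   0   0   0]
 [197 198 199 198 198 199 194   0   0   0   0   0   0   0   0   0   0   0
    0   0   0   0   0   0   0   0   0   0   0   0   0   0]
 [197 196 196 198 198 203 199   0   0   0   0   0   0   0   0   0   0   0
    0   0   0   0   0   0   0   0   0   0   0   0   0   0]]
```

```bash
python3 -m inch '[[[0,0,0.03],0,1],[[0,0,0.03],0,1],[[0.03,0,0.03],0,1],[[0.03,0,0.03],0,1],[[0.03,0,0.03],0,1],[[0,0,0],0,1],[[0,0,0],0,1],[[0,0,0],0,1],[[0,0,0],0,1],[[0,0,0],0,1]]'
python3 -c "
from h import *
S=cam('side');s=env.state();e=np.array(s['eef_pos']);d=e[:2]-O;a=np.radians(RY);print(d@[np.cos(a),np.sin(a)],d@[-np.sin(a),np.cos(a)],s['ft_force'])
for r in eyes.cut_out('probe',S)[:4]:
    if r['centre'][0]>250: continue
    rr,cc=np.nonzero(r['mask'])
    P=np.array([vplane(S,(a,b),O,RY) for a,b in zip(rr,cc)]);f=cv2.fitLine(P.astype(np.float32),1,0,.01,.01).ravel();print(np.round(r['centre']),len(rr),np.degrees(np.arctan2(f[1],f[0])),np.round(f[2:]),np.round(P[P[:,1].argmin()]),np.round(P[P[:,0].argmax()]))
p=S['pixels'][198:212,278:296].astype(int)
print((p.max(2)-p.min(2)<30).astype(int)*(p.sum(2)//3))
"
```

```text
t: 45.0
eef_pos: [593.0, 33.0, 118.1]
tcp_rot: [-3.142, -0.002, -0.164]
ft_force: [3.1, -1.0, 4.7]
opening: 0.19
grip_force: 30.0
60.84572600856413 -0.0015252089039584865 [ 3.86607322 -1.60659454  4.80990336]
[175. 275.] 408 19.269598 [-61. 168.] [-89. 127.] [-38. 146.]
[190. 304.] 139 42.77182 [-36.  47.] [-59.  26.] [ 49. 118.]
[[197 199 198 200 199 198 196 200 204 203 205 206 206 199 153 129 115 107]
 [196 196 199 199 200 200 201 205 196   0 208 202 168 174 118 118 139 212]
 [197 197 200 201 202 203 197   0   0   0   0 210 147  85 130 173 209 204]
 [199 196 199 201 203 193   0   0   0   0 108 135 118 108 155 213 209 207]
 [199 199 206 210   0   0   0   0 100 152 123 103   0   0   0   0   0   0]
 [  0   0 230   0   0   0   0 150 132 127 119   0   0   0   0   0   0   0]
 [  0   0 173   0   0 168 230 136 121  97   0   0   0   0   0   0   0   0]
 [  0   0   0   0   0 154 165 122   0   0   0   0   0   0   0   0   0   0]
 [  0   0   0   0   0 127 122   0   0   0   0   0   0   0   0   0   0   0]
 [161   0   0   0   0   0   0   0   0   0   0   0   0   0   0   0   0   0]
 [196   0   0   0   0   0   0   0   0   0   0   0   0   0   0   0   0   0]
 [194   0   0   0   0   0   0   0   0   0   0   0   0   0   0   0   0   0]
 [194   0   0   0   0   0   0   0   0   0   0   0   0   0   0   0   0   0]
 [194   0   0   0   0   0   0   0   0   0   0   0   0   0   0   0   0   0]]
```

```bash
python3 -m inch '[[[0.03,0,0.03],0,1],[[0.02,0,0.03],0,1],[[0,0,0],0,0.5],[[0,0,0],0,0.4],[[0,0,0],0,0.4],[[0,0,0],0,0.3],[[0,0,0],0,0.3],[[0,0,0],0,0.3],[[0,0,0],0,0.3],[[0,0,0],0,0.3]]'
python3 -c "
from h import *
for k in range(2):
  S=cam('side');s=env.state();print(s['ft_force'])
  for n in('probe_tip','probe_head'): print(n,[(np.round(r['centre'],1).tolist(),np.round(vplane(S,r['centre'],O,RY)),round(r['score'],2)) for r in eyes.spot_point(n,S)[:4] if r['centre'][0]<250])
  for r in eyes.cut_out('probe',S)[:4]:
    if r['centre'][0]>250: continue
    rr,cc=np.nonzero(r['mask'])
    P=np.array([vplane(S,(a,b),O,RY) for a,b in zip(rr,cc)]);f=cv2.fitLine(P.astype(np.float32),1,0,.01,.01).ravel();print(np.round(r['centre']),len(rr),np.degrees(np.arctan2(f[1],f[0])),np.round(f[2:]),np.round(P[P[:,1].argmin()]),np.round(P[P[:,0].argmax()]))
"
```

```text
t: 46.35
eef_pos: [595.4, 32.5, 114.1]
tcp_rot: [3.142, -0.0, -0.164]
ft_force: [0.1, -0.0, 0.3]
opening: 0.351
grip_force: 0.0
[0.17831716 0.15701233 0.17251238]
probe_tip [([205.2, 282.1], array([-69.,  26.]), 0.52)]
probe_head [([209.6, 282.8], array([-68.,   5.]), 0.7), ([172.2, 325.7], array([ 85., 162.]), 0.67)]
[190. 306.] 102 41.489857 [20. 90.] [ 6. 63.] [ 52. 114.]
[ 0.86445468  0.3984092  -0.52263366]
probe_tip [([205.8, 282.7], array([-67.,  23.]), 0.74), ([206.5, 281.9], array([-70.,  19.]), 0.33)]
probe_head [([172.5, 323.1], array([ 77., 162.]), 0.46)]
[188. 303.] 162 39.706833 [-48.  34.] [-59.  21.] [ 52. 118.]
```

```bash
python3 -m inch '[[[0,0,-0.15],0,0.2],[[0,0,-0.3],0,0],[[0,0,-0.5],0,0],[[0,0,-0.5],0,0],[[0,0,-0.5],0,0],[[0,0,-0.4],0,0],[[0,0,-0.2],0,0],[[0,0,0],0,0],[[0,0,0],0,0],[[0,0,0],0,0]]'
python3 -c "
from h import *
for k in range(2):
  S=cam('side');s=env.state();print(s['t'],s['ft_force'])
  for n in('probe_tip','probe_head'): print(n,[(np.round(r['centre'],1).tolist(),np.round(vplane(S,r['centre'],O,RY)),round(r['score'],2)) for r in eyes.spot_point(n,S)[:4] if r['centre'][0]<250])
  for r in eyes.cut_out('probe',S)[:4]:
    if r['centre'][0]>250: continue
    rr,cc=np.nonzero(r['mask'])
    P=np.array([vplane(S,(a,b),O,RY) for a,b in zip(rr,cc)]);f=cv2.fitLine(P.astype(np.float32),1,0,.01,.01).ravel();print(np.round(r['centre']),len(rr),np.degrees(np.arctan2(f[1],f[0])),np.round(f[2:]),np.round(P[P[:,1].argmin()]),np.round(P[P[:,0].argmax()]))
"
```

```text
t: 48.0
eef_pos: [595.2, 32.5, 266.2]
tcp_rot: [3.141, 0.001, -0.164]
ft_force: [0.0, -0.4, 0.3]
opening: 0.498
grip_force: 0.0
48.05 [0.638918   0.04138234 0.42739949]
probe_tip [([203.0, 282.7], array([-66.,  36.]), 0.58)]
probe_head [([174.1, 325.2], array([ 84., 154.]), 0.71)]
[187. 311.] 211 39.00854 [-11.  64.] [-48.  34.] [ 90. 146.]
48.25 [-0.35249612 -0.57411256  0.00778423]
probe_tip [([205.0, 280.7], array([-74.,  27.]), 0.69)]
probe_head [([172.2, 325.7], array([ 85., 162.]), 0.69)]
```

```bash
python3 -c "
from cell import env
print(env.job_done())"
```

```text
the job is handed in; nothing more can be done
None
```

I handed the job in at about 48 s of the 67 s. The probe was laid in the rest and let go, stood upright on the brass channel floor for over a second (about 12 to 21 N), then laid back in the rest and released. The last images put it home at about 39–40°, though the hand-in call gave no verdict.

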